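Hang the blue bin on the louvered panel

ROBOT

A 7-joint arm with a two-finger parallel gripper is mounted at the origin on a cart in front of the work surface, level with it; the furniture and walls round the work are solid. World frame = base frame: x ahead of the robot, y to its left, z up, the work surface at z = 0. Lengths are in m, angles in rad, forces in N, time in s.
With the tool pointing down it reaches from about 0.4 to 0.875 m from the base axis. Payload 19.3 kg.
Tool frame: the origin (TCP) lies where the fingers leave the gripper's body, on its centre line; the fingertips stand bot.tip_reach ahead of it and the grasp point (between the pads) lies 54 mm ahead of it (bot.tip_reach is the distance from the TCP to the fingertips, in m); z points along the fingers, y is the line along which they close (so a half turn about z gives the same grasp; the last joint's range is limited). The gripper opens to 85 mm and grips with 20 to 120 N. Pads are 22 mm wide; open, the fingers measure 114 mm over their backs; the gripper's body (76 mm by 85 mm) begins 54 mm behind the grasp point. The pads swing forward as they close: fully open they stand 13 mm farther back than shut.
Start: joints at [1.235, 0.521, -0.036, 1.599, 0.021, 1.021, -0.113], TCP at [0.164, -0.603, 0.304] pointing down, gripper open.
Joint ranges: [-2.91, 2.91], [-0.3, 2.13], [-1.5, 1.42], [0.17, 2.43], [-1.26, 4.41], [0.16, 1.93], [-2.52, 2.52]. Speed limits (rad/s): [1.89, 1.89, 2.39, 2.39, 3.01, 3.01, 3.01].

INTERFACE

Orientations are given as [roll, pitch, yaw] about the fixed x, y, z axes, in that order (R = Rz(yaw) Ry(pitch) Rx(roll)).
In Python, from workcell import bot gives the robot as it stands. The module is installed in compiled form; this text tells all that it offers.
- The arm moves only by the shell command python3 -m jog 'ROWS' [FORCE]. ROWS is JSON, a list that holds one entry, the list of rows, each a list of 7 numbers: the shift along the tool's x, y, z in mm, then the turn, a rotation vector about the tool's x, y, z in rad, then the opening, from 0 (shut) to 1 (fully open). In form: [[[tx, ty, tz, wx, wy, wz, fingers], ...]]. A call has 1 to 5 rows; each row shifts and turns the commanded pose from where the row before left it, along the tool's axes as they then stand; what a row does not reach is not made up. A row lasts 1/10 s, in which the tool goes at most 50 mm and 8.59 degrees, less where a joint would pass 70% of its speed; a pose out of reach is approached as far as the arm can. A call is refused whole if a number of a shift passes 50 or a number of a turn 0.15, either way. A call with a gripper value outside its range is refused whole. The fingers move at their own pace and stop on an object; FORCE is the grip in N (left out, the last holds). Time passes only in rows, so rows that do not move let the fingers close. It gives the time, the measured TCP pose, the force, the opening and the grip force at its end, in the units of the state.
- bot.observe(): the state, without advancing time (a new reading comes with each control period).
- bot.grab_frame(name): name is "scene" or "side" or "wrist"; returns a dict with "img" (420x560x3 uint8, red, green, blue), "intrinsics" (3x3 intrinsics, pixels), "k1" (the pictures are not rectified: a ray, as slopes to the right and down, at radius r is drawn at 1 + k1 r^2 times it, then the intrinsics apply), "R" (3x3) and "t" (3): a world point X has camera coordinates R X + t; the wrist camera has in their place "tool_from_camera" (4x4, takes a point from camera to tool coordinates, whose origin is the TCP and whose axes are the flange's). Camera axes: x right, y down, z forward; pixel columns grow to the right and rows downward; lengths in m; the calibration is good to about 2 mm. A picture is of the moment at which its call begins: read the wrist's pose just before it. There is no depth.
- bot.job_done(): hands the job in; it is judged then, once.
Trained networks look in a picture, given as the dict that the camera call returned (one of the last four; its "shot" number tells which), for a name from the list of things; names that differ only in an ending like _2 or _b are one class to them, and where a whole thing is asked for, a point or a joint stands for the part that bears it (a point fixed in the world has none). Each returns a list of dicts, best first, with "conf" (0 to 1); they miss things now and then, are a little off and sometimes report something else, mostly with a low value. They report only what shows in the picture. A call takes as long as a camera call.
- bot.trace(query, picture): "region" (420x560 bool, what is visible of it).
- bot.spot_point(query, picture): "xyz" ([x, y, z] in m, in world coordinates, good to about 4 mm: a listed point, or the origin of a listed thing).
The state is a dict: "clock": time; "qpos": joint angles; "qd": joint speeds; "joint_efforts": joint torques, N m; "position": TCP position; "tool_rot": TCP orientation; "force": force on the tool from outside, world axes, zero at the start; "moment": the same for the moment, N m; "grip_width": finger opening in m; "finger_force": force on a finger pad.
Only numpy, scipy, OpenCV 4.12 (cv2) and the standard library are available. Lean on these libraries where they do the work, as an engineer would, in place of code of your own. Each camera call takes 0.05 s, during which the arm holds its last target. There are 200 camera calls.

TASK

Hang the blue bin back on the grey louvered panel: lift it over the top louver and let it down near the middle so that the lip on its back catches behind that louver, then let go so it hangs there by itself. Leave the orange bin standing where it is.

Things in the scene. Friction and masses are not known exactly. Their poses are not given: they have to be found in the camera images.
- blue_bin_center (a point): Middle of the loose blue open bin, 45 mm above its underside. Bin 120 mm long (x), 50 wide (y), 90 high, 0.16 kg, 3 mm walls; grip it across the 50 mm between its flat parallel sides (90 mm high over the rear 80 mm of length, 59 at the front). x points to its back, z up. Back wall's outer face is 60 mm behind this point; a flange runs back from its top, underside 41 mm above this point.
- blue_bin_lip (a point): Middle of the lower edge of the blue bin's lip (4 mm thick, 50 wide), 89 mm behind and 13 mm above the bin's middle; same axes. The lip slants down 28 mm from the flange's rear end; between back wall and lip is a slot open below, 16 mm wide at the top, 26 mm at the mouth.
- rail_mid (a point): Middle of the top louver's upper edge on the fixed grey panel, 170 mm above the worktop. x points back to the panel's sheet, y along the louver (210 mm), z up. The edge is 4 mm thick, upright; behind it an open trough, 34 mm wide and deep. Two like louvers lie 60 and 120 mm below. Nothing rises over 8 mm above the edge. A hung bin has this edge in its slot and leans forward a little (5 to 15 degrees).
- orange_bin_center (a point): Middle of the loose orange bin, 45 mm above its underside; same shape, size and axes as the blue one. It stays where it stands.

How it is judged:
At the end, for the whole second after the job is handed in: The blue bin hangs still on the top louver: its lip edge lies in the trough behind the louver's edge, 8 to 40 mm below it, within 65 mm of the louver's middle, the bin's body in front of the louver and leaning no more than 25 degrees; the orange bin is within 30 mm of where it stood (x of blue_bin_lip in the frame of rail_mid between 0.002 and 0.036 m and z of blue_bin_lip in the frame of rail_mid between -0.04 and -0.008 m and y of blue_bin_lip in the frame of rail_mid between -0.065 and 0.065 m and x of blue_bin_center in the frame of rail_mid below -0.035 m and angle between blue_bin_center's own z axis and vertical below 0.44 rad and linear speed of blue_bin below 0.02 m/s and distance of orange_bin_center from where it was at the start of the episode below 0.03 m); the robot touches nothing.
It fails at once if the orange bin is moved from its place (more than 30 mm) (distance of orange_bin_center from where it was at the start of the episode above 0.03 m).
It also fails if it takes over 35 s, if anything falls off the work surface, if the arm or the gripper's body presses on something with over 40 N, if the wrist force passes 120 N, or if a joint passes its speed limit or range.

## Working session

There is one attempt and no reset: what is moved stays moved. The work goes in short steps, Python scripts to look and compute and a shell command to move; the robot and the scene stay as the last step left them, time stands still between calls to the robot, and variables do not carry over. Pictures are saved under pics/ and viewed, at most 10 in all, crops included, and the job is handed in when it is done.

```bash
mkdir -p pics; python3 - <<'E'
from workcell import bot
import cv2,numpy as np
s=bot.observe();print(s['clock'],s['position'],s['tool_rot'],s['grip_width'],bot.tip_reach)
ims=[]
for n in('scene','side'):
    f=bot.grab_frame(n);ims.append(f['img'])
    for q in('blue_bin_center','blue_bin_lip','rail_mid','orange_bin_center'):
        for r in bot.spot_point(q,f)[:2]:print(n,q,np.round(r['xyz'],4),round(r['conf'],2))
im=np.hstack(ims)[:,:,::-1]
cv2.imwrite('pics/a.png',cv2.resize(im,(800,300)))
E
```

```text
0.0 [ 0.16409083 -0.60280754  0.30332054] [-3.14044849e+00  9.40026655e-05  2.65874911e-01] 0.085530181053846 0.0726
scene blue_bin_center [ 0.4402 -0.2927  0.046 ] 0.57
scene rail_mid [ 0.6708 -0.0738  0.1663] 0.74
side blue_bin_center [ 0.4409 -0.2954  0.0472] 0.73
side blue_bin_lip [ 0.532  -0.3084  0.0581] 0.88
side rail_mid [ 0.6727 -0.0734  0.1706] 0.78
side orange_bin_center [0.4504 0.2398 0.0467] 0.7
```

View pics/a.png

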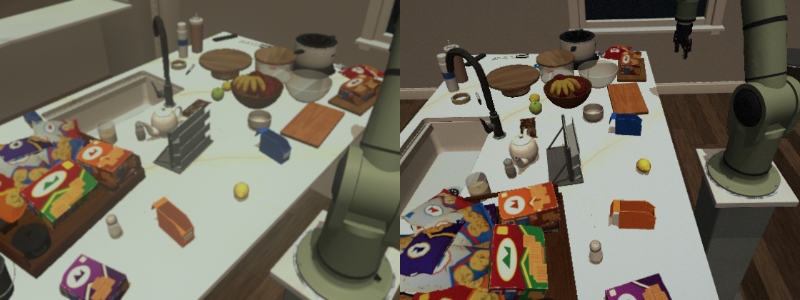

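```bash
python3 - <<'E'
from workcell import bot
import cv2,numpy as np
out=[]
for n,c,b in(('scene',(200,130),(350,170)),('side',(190,140),(290,135))):
    f=bot.grab_frame(n);im=f['img'][:,:,::-1]
    print(n,f['k1'],f['intrinsics'].tolist(),(-f['R'].T@f['t']).round(3))
    for (x,y) in (c,b): out.append(cv2.resize(im[y:y+100,x:x+130],(390,300),interpolation=cv2.INTER_CUBIC))
    np.savez(n+'.npz',**{k:f[k] for k in('img','intrinsics','k1','R','t')})
cv2.imwrite('pics/b.png',np.vstack([np.hstack(out[:2]),np.hstack(out[2:])]))
E
```

```text
scene -0.046655988209826756 [[486.5068385315446, 0.0, 281.6857633455489], [0.0, 486.5068385315446, 209.46862966301703], [0.0, 0.0, 1.0]] [-0.113  0.699  0.895]
side 0.03890310305556245 [[449.0742745036264, 0.0, 284.4512223043296], [0.0, 449.0742745036264, 206.77984695982062], [0.0, 0.0, 1.0]] [0.552 0.955 0.904]
```

View pics/b.png

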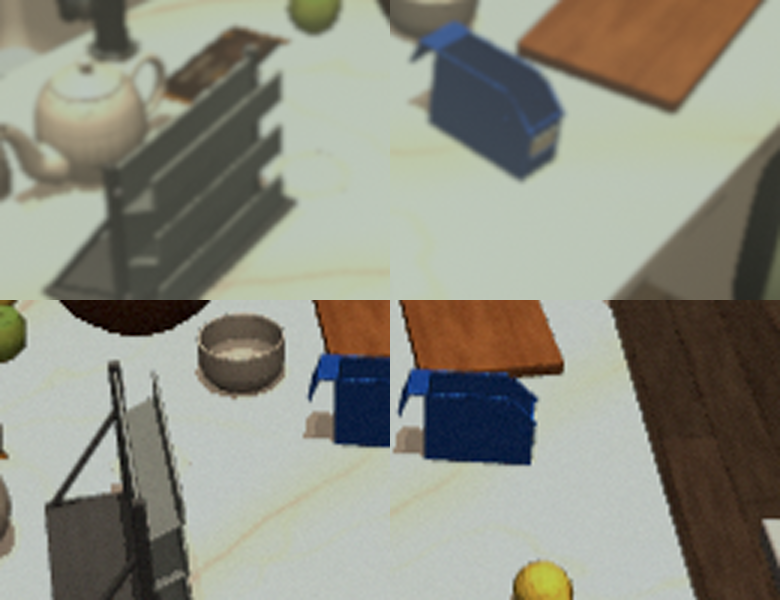

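The crops show the louver's upper edge (scene (252,190)–(294,155), side (242,165)–(251,215)) and the blue bin's near bottom edge (scene (363,211)–(393,229), side (302,187)–(337,190)).

```bash
cat > h.py <<'E'
import cv2,numpy as np
def hit(f,uv,z):
    d=cv2.undistortPoints(np.array([[uv]],float),f['intrinsics'],np.array([float(f['k1']),0,0,0]))[0,0]
    R,t=f['R'],f['t'];c=-R.T@t;r=R.T@np.array([d[0],d[1],1]);return c+r*(z-c[2])/r[2]
E
python3 - <<'E'
from h import *
P={'scene':[((251.7,190),(294,155)),((363.3,210.7),(393.3,229.3))],'side':[((251,215),(241.7,165)),((301.7,187.3),(336.7,189.7))]}
for n,l in P.items():
    f=np.load(n+'.npz')
    for (a,b),z in zip(l,(.17,0)):
        A,B=hit(f,a,z),hit(f,b,z);print(n,A.round(3),B.round(3),((A+B)/2).round(4),np.linalg.norm(A-B).round(3),np.arctan2(*(A-B)[1::-1]).round(3))
E
```

```text
scene [0.642 0.028 0.17 ] [ 0.674 -0.168  0.17 ] [ 0.6577 -0.0696  0.17  ] 0.199 1.73
scene [ 0.496 -0.275  0.   ] [ 0.384 -0.262  0.   ] [ 0.4398 -0.2685  0.    ] 0.113 -0.115
side [0.645 0.07  0.17 ] [ 0.684 -0.164  0.17 ] [ 0.6649 -0.047   0.17  ] 0.236 1.737
side [ 0.501 -0.277  0.   ] [ 0.384 -0.259  0.   ] [ 0.443 -0.268  0.   ] 0.118 -0.153
```

```bash
python3 -m jog '[[[0,0,0,0,0,0.135,1],[0,0,0,0,0,0.135,1],[0,0,0,0,0,0.134,1],[24,-34,0,0,0,0,1],[24,-34,0,0,0,0,1]]]'
python3 -m jog '[[[24,-34,0,0,0,0,1],[24,-34,0,0,0,0,1],[24,-34,0,0,0,0,1],[24,-34,0,0,0,0,1],[24,-34,0,0,0,0,1]]]'
python3 -m jog '[[[24,-34,0,0,0,0,1],[0,0,0,0,0,0,1],[0,0,0,0,0,0,1]]]'
cat >> h.py <<'E'
from scipy.spatial.transform import Rotation as Ro
def wrist(bot):
    s=bot.observe();f=bot.grab_frame('wrist');T=np.eye(4);T[:3,:3]=Ro.from_euler('xyz',s['tool_rot']).as_matrix();T[:3,3]=s['position']
    C=np.linalg.inv(T@f['tool_from_camera']);f['R']=C[:3,:3];f['t']=C[:3,3];return s,f
E
python3 - <<'E'
from workcell import bot
from h import *
s,f=wrist(bot);print(s['clock'],s['position'],s['tool_rot'],f['tool_from_camera'].round(3).tolist())
np.savez('w1.npz',**{k:f[k] for k in('img','intrinsics','k1','R','t')})
for q in('blue_bin_center','blue_bin_lip','rail_mid'):
    for r in bot.spot_point(q,f)[:2]:print(q,np.round(r['xyz'],4),round(r['conf'],2))
cv2.imwrite('pics/c.png',f['img'][:,:,::-1])
E
```

```text
clock: 1.1
position: [0.2211, -0.5418, 0.3036]
tool_rot: [3.142, 0.0, -0.141]
force: [1.3, 0.5, 0.2]
grip_width: 0.0854
finger_force: 0.0
clock: 1.6
position: [0.3643, -0.3891, 0.3041]
tool_rot: [3.141, -0.0, -0.138]
force: [0.2, -1.6, 0.2]
grip_width: 0.0851
finger_force: 0.0
clock: 1.9
position: [0.3922, -0.3596, 0.304]
tool_rot: [3.142, -0.0, -0.136]
force: [0.4, -0.6, -0.6]
grip_width: 0.0854
finger_force: 0.0
1.9 [ 0.39224027 -0.3596447   0.30395604] [ 3.14151086e+00 -4.68616348e-05 -1.36412310e-01] [[0.001, -0.961, -0.278, 0.071], [1.0, -0.0, 0.002, 0.001], [-0.002, -0.278, 0.961, -0.069], [0.0, 0.0, 0.0, 1.0]]
blue_bin_center [ 0.44   -0.2924  0.0456] 0.62
blue_bin_lip [ 0.528  -0.3061  0.0571] 0.77
```

View pics/c.png

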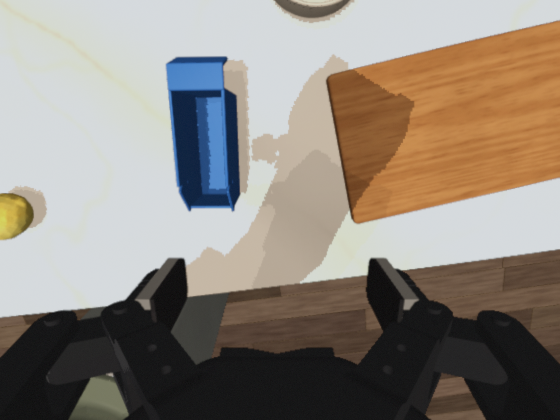

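The wrist picture shows the bin from above, with flange corners at (167,58), (227,58), (171,91), (224,91).

```bash
python3 - <<'E'
from h import *
f=np.load('w1.npz')
for p in((167,59),(227,58),(171,91),(224,91)):print(hit(f,p,.09 if p[1]>80 else .088).round(4))
E
```

```text
[ 0.5258 -0.2839  0.088 ]
[ 0.5191 -0.3353  0.088 ]
[ 0.4994 -0.2822  0.09  ]
[ 0.4928 -0.3283  0.09  ]
```

```bash
python3 -m jog '[[[15.5,-24,10,0,0,0,1],[15.5,-24,20,0,0,0,1],[15.5,-24,30,0,0,0,1],[0,0,30,0,0,0,1],[0,0,0,0,0,0,1]]]'
python3 -m jog '[[[0,0,30,0,0,0,1],[0,0,30,0,0,0,1],[0,0,20,0,0,0,1],[0,0,15,0,0,0,1],[0,0,0,0,0,0,1]]]'
python3 -m jog '[[[0,0,0,0,0,0,0],[0,0,0,0,0,0,0],[0,0,0,0,0,0,0],[0,0,0,0,0,0,0],[0,0,0,0,0,0,0]]]' 40
python3 -m jog '[[[0,0,0,0,0,0,0],[0,0,0,0,0,0,0],[0,0,0,0,0,0,0]]]'
```

```text
clock: 2.6
position: [0.4464, -0.2946, 0.211]
tool_rot: [-3.14, 0.005, -0.138]
force: [-1.0, 0.8, -0.5]
grip_width: 0.0853
finger_force: 0.0
clock: 3.1
position: [0.4469, -0.2962, 0.1186]
tool_rot: [-3.141, 0.002, -0.14]
force: [0.1, -0.1, -0.3]
grip_width: 0.0855
finger_force: 0.0
clock: 3.6
position: [0.4481, -0.2957, 0.1202]
tool_rot: [3.141, -0.002, -0.139]
force: [-1.8, 1.7, 10.0]
grip_width: 0.0498
finger_force: 40.0
clock: 3.9
position: [0.4481, -0.2957, 0.1202]
tool_rot: [3.141, -0.002, -0.139]
force: [-2.4, 0.9, 9.2]
grip_width: 0.0495
finger_force: 40.0
```

```bash
python3 -m jog '[[[0,0,-15,0,0,0,0],[0,0,-30,0,0,0,0],[0,0,-40,0,0,0,0],[0,0,-40,0,0,0,0],[0,0,-40,0,0,0,0]]]'
python3 -m jog '[[[0,0,-15,0,0,-0.1,0],[0,0,0,0,0,-0.1,0],[0,0,0,0,0,-0.1,0],[0,0,0,0,0,0,0],[0,0,0,0,0,0,0]]]'
python3 - <<'E'
from workcell import bot
from h import *
s,f=wrist(bot);print(s['clock'],s['position'],s['tool_rot'])
np.savez('w2.npz',**{k:f[k] for k in('img','intrinsics','k1','R','t')})
for g in (f,bot.grab_frame('side')):
  for q in('blue_bin_center','blue_bin_lip','rail_mid'):
    for r in bot.spot_point(q,g)[:1]:print(q,np.round(r['xyz'],4),round(r['conf'],2))
cv2.imwrite('pics/d.png',f['img'][:,:,::-1])
E
```

```text
clock: 4.4
position: [0.4474, -0.2951, 0.2863]
tool_rot: [3.141, -0.001, -0.138]
force: [0.3, -0.3, -3.0]
grip_width: 0.0498
finger_force: 42.4
clock: 4.9
position: [0.4476, -0.2953, 0.2992]
tool_rot: [3.141, -0.0, 0.158]
force: [-0.3, 0.1, -1.5]
grip_width: 0.0499
finger_force: 42.5
4.9 [ 0.44758101 -0.29533089  0.29924746] [ 3.14144257e+00 -2.28040335e-04  1.58358153e-01]
blue_bin_center [ 0.4371 -0.2953  0.2263] 0.55
blue_bin_lip [ 0.5287 -0.2806  0.2372] 0.97
blue_bin_center [ 0.4383 -0.2997  0.227 ] 0.63
blue_bin_lip [ 0.5303 -0.2851  0.2378] 0.84
rail_mid [ 0.671  -0.0757  0.17  ] 0.61
```

View pics/d.png

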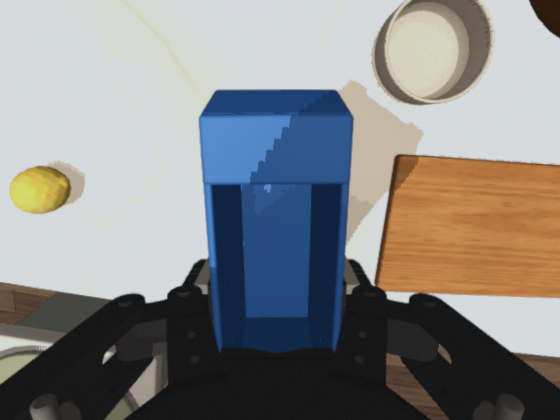

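```bash
python3 -m jog '[[[6,-30,0,0,0,0,0],[6,-40,0,0,0,0,0],[20,-40,0,0,0,0,0],[30,-40,0,0,0,0,0],[35,-32,0,0,0,0,0]]]'
python3 -m jog '[[[35,0,0,0,0,0,0],[35,0,0,0,0,0,0],[25,0,0,0,0,0,0],[0,0,0,0,0,0,0],[0,0,0,0,0,0,0]]]'
python3 - <<'E'
from workcell import bot
from h import *
s,f=wrist(bot);print(s['clock'],s['position'],s['tool_rot'],s['finger_force'])
np.savez('w3.npz',**{k:f[k] for k in('img','intrinsics','k1','R','t')})
for g in (f,bot.grab_frame('side'),bot.grab_frame('scene')):
  for q in('blue_bin_center','blue_bin_lip','rail_mid'):
    for r in bot.spot_point(q,g)[:1]:print(q,np.round(r['xyz'],4),round(r['conf'],2))
cv2.imwrite('pics/e.png',f['img'][:,:,::-1])
E
```

```text
clock: 5.8
position: [0.5144, -0.0978, 0.2993]
tool_rot: [3.142, -0.0, 0.162]
force: [0.5, -0.8, -1.3]
grip_width: 0.0493
finger_force: 42.6
clock: 6.3
position: [0.6079, -0.0845, 0.2983]
tool_rot: [-3.141, 0.001, 0.162]
force: [-1.1, 0.0, -1.8]
grip_width: 0.0497
finger_force: 42.7
6.3 [ 0.60788801 -0.08447413  0.29831484] [-3.14129840e+00  9.82813876e-04  1.61903432e-01] 42.65415966510773
blue_bin_center [ 0.6009 -0.0871  0.2253] 0.55
blue_bin_lip [ 0.6882 -0.068   0.2366] 0.74
blue_bin_center [ 0.596  -0.0882  0.2277] 0.97
blue_bin_lip [ 0.6876 -0.0711  0.236 ] 0.85
rail_mid [ 0.6689 -0.0756  0.1655] 0.77
blue_bin_center [ 0.5968 -0.0877  0.2258] 0.97
blue_bin_lip [ 0.6881 -0.0713  0.2348] 0.81
rail_mid [ 0.6692 -0.0769  0.1694] 0.86
```

View pics/e.png

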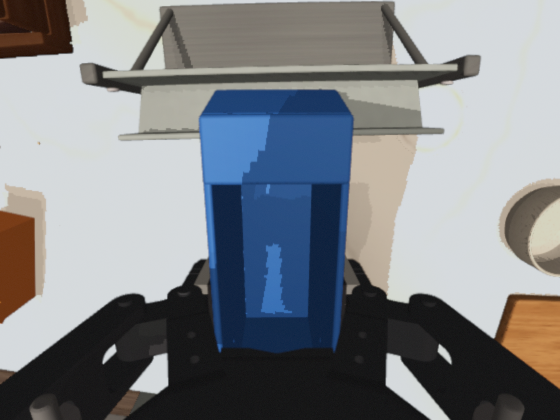

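The louver's upper edge shows at (120,136)–(443,131), with the bin in front of it and about centred on it.

```bash
python3 - <<'E'
from h import *
f=np.load('w3.npz')
A,B=hit(f,(120,136),.17),hit(f,(443,130.5),.17);print(A,B,(A+B)/2,np.linalg.norm(A-B),np.arctan2(*(A-B)[1::-1])-np.pi/2)
# bin rear flange edge at z .27 and back of lip
for p in((201,116),(351,116),(217,91),(337,91)):print(hit(f,p,.27 if p[1]>100 else .2375).round(4))
E
```

```text
[0.65212235 0.02282361 0.17      ] [ 0.68882688 -0.17969007  0.17      ] [ 0.67047462 -0.07843323  0.17      ] 0.20581305627542368 0.17929828317676866
[ 0.6751 -0.0508  0.27  ]
[ 0.6826 -0.0964  0.27  ]
[ 0.6849 -0.0486  0.2375]
[ 0.6927 -0.0962  0.2375]
```

```bash
python3 -m jog '[[[0,0,20,0,0,-0.01,0],[0,0,25,0,0,0,0],[0,0,20,0,0,0,0],[0,0,12,0,0,0,0],[0,0,0,0,0,0,0]]]'
python3 -m jog '[[[0,0,5,0,0,0,0],[0,0,5,0,0,0,0],[0,0,0,0,0,0,0]]]'
python3 -m jog '[[[0,0,4,0,0,0,0],[0,0,0,0,0,0,0]]]'
```

```text
clock: 7.4
position: [0.6074, -0.0846, 0.2206]
tool_rot: [-3.141, 0.002, 0.172]
force: [0.6, -0.5, -1.7]
grip_width: 0.0494
finger_force: 42.7
clock: 7.7
position: [0.6079, -0.0847, 0.2118]
tool_rot: [-3.142, 0.0, 0.172]
force: [0.3, -0.5, -2.3]
grip_width: 0.05
finger_force: 42.7
clock: 7.9
position: [0.6079, -0.0846, 0.2077]
tool_rot: [-3.142, 0.0, 0.172]
force: [-0.1, -0.6, -2.6]
grip_width: 0.0495
finger_force: 42.7
```

```bash
python3 -m jog '[[[0,0,3,0,0,0,0],[0,0,0,0,0,0,0]]]'
python3 -m jog '[[[0,0,2,0,0,0,0],[0,0,0,0,0,0,0]]]'
python3 - <<'E'
from workcell import bot
from h import *
g=bot.grab_frame('side');o=[cv2.resize(g['img'][140:260,180:340,::-1],(400,300),interpolation=2)]
for q in('blue_bin_center','blue_bin_lip','rail_mid'):
    for r in bot.spot_point(q,g)[:1]:print(q,np.round(r['xyz'],4),round(r['conf'],2))
g=bot.grab_frame('scene');o.append(cv2.resize(g['img'][90:210,200:360,::-1],(400,300),interpolation=2))
for q in('blue_bin_center','blue_bin_lip','rail_mid'):
    for r in bot.spot_point(q,g)[:1]:print(q,np.round(r['xyz'],4),round(r['conf'],2))
cv2.imwrite('pics/f.png',np.hstack(o))
E
```

```text
clock: 8.1
position: [0.6079, -0.0846, 0.2046]
tool_rot: [-3.141, 0.0, 0.172]
force: [0.5, 0.2, -1.1]
grip_width: 0.0495
finger_force: 42.7
clock: 8.3
position: [0.6082, -0.0846, 0.2031]
tool_rot: [3.142, -0.001, 0.172]
force: [-1.4, -0.1, 2.9]
grip_width: 0.0498
finger_force: 43.3
blue_bin_lip [ 0.6895 -0.0732  0.1403] 0.79
rail_mid [ 0.672  -0.0774  0.17  ] 0.75
blue_bin_center [ 0.5996 -0.0856  0.1311] 0.73
blue_bin_lip [ 0.6874 -0.0721  0.1417] 0.96
rail_mid [ 0.6683 -0.0744  0.1689] 0.62
```

View pics/f.png

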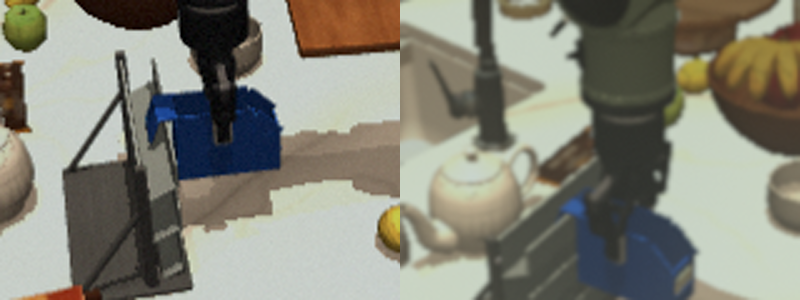

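The picture shows the lip behind the louver edge (left crop, lip at (155,130), edge at x≈155–175), and the force turned to support at the predicted height. Next I release gently.

```bash
python3 -m jog '[[[0,0,0,0,0,0,0.6],[0,0,0,0,0,0,0.63],[0,0,0,0,0,0,0.66],[0,0,0,0,0,0,0.7],[0,0,0,0,0,0,0.8]]]' 20
python3 -m jog '[[[0,0,0,0,0,0,1],[0,0,0,0,0,0,1],[0,0,0,0,0,0,1],[0,0,0,0,0,0,1],[0,0,0,0,0,0,1]]]'
python3 - <<'E'
from workcell import bot
from h import *
s,f=wrist(bot)
cv2.imwrite('pics/g.png',f['img'][:,:,::-1])
g=bot.grab_frame('side')
for q in('blue_bin_center','blue_bin_lip','rail_mid'):
    for r in bot.spot_point(q,g)[:1]:print(q,np.round(r['xyz'],4),round(r['conf'],2))
E
```

```text
clock: 9.2
position: [0.6079, -0.0847, 0.2028]
tool_rot: [-3.142, 0.0, 0.172]
force: [0.5, -0.6, -0.0]
grip_width: 0.0685
finger_force: 0.0
clock: 9.7
position: [0.608, -0.0847, 0.2029]
tool_rot: [-3.142, -0.0, 0.172]
force: [-0.0, 0.4, -1.1]
grip_width: 0.0854
finger_force: 0.0
blue_bin_center [ 0.5981 -0.0879  0.1225] 0.64
blue_bin_lip [ 0.6895 -0.0705  0.1441] 0.97
rail_mid [ 0.6719 -0.0764  0.1699] 0.8
```

View pics/g.png

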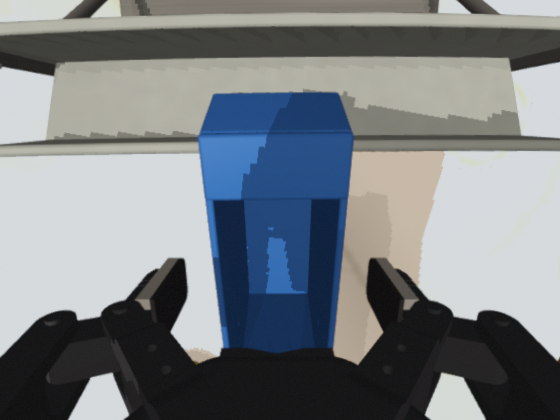

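The fingers are clear on both sides (pads at x≈165 and 390, bin from 205 to 350), and the bin hangs with its flange over the edge. Next I move straight up.

```bash
python3 -m jog '[[[0,0,-15,0,0,0,1],[0,0,-30,0,0,0,1],[0,0,-40,0,0,0,1],[0,0,-40,0,0,0,1],[-20,0,-20,0,0,0,1]]]'
python3 -m jog '[[[0,0,0,0,0,0,1],[0,0,0,0,0,0,1],[0,0,0,0,0,0,1],[0,0,0,0,0,0,1],[0,0,0,0,0,0,1]]]'
python3 - <<'E'
from workcell import bot
from h import *
o=[]
for n in('side','scene','side'):
  g=bot.grab_frame(n);o.append(cv2.resize(g['img'][110:260,180:380,::-1],(400,300),interpolation=2))
  for q in('blue_bin_center','blue_bin_lip','rail_mid','orange_bin_center'):
    for r in bot.spot_point(q,g)[:1]:print(q,np.round(r['xyz'],4),round(r['conf'],2))
cv2.imwrite('pics/i.png',np.hstack(o[:2]))
E
```

```text
clock: 10.45
position: [0.5897, -0.0874, 0.3522]
tool_rot: [3.141, -0.005, 0.173]
force: [-0.7, -0.5, -0.8]
grip_width: 0.0854
finger_force: 0.0
clock: 10.95
position: [0.5883, -0.0879, 0.3471]
tool_rot: [-3.141, 0.001, 0.172]
force: [0.9, -0.1, 1.1]
grip_width: 0.0855
finger_force: 0.0
blue_bin_center [ 0.6001 -0.0881  0.1193] 0.56
blue_bin_lip [ 0.6877 -0.0731  0.1475] 0.81
rail_mid [ 0.67   -0.0775  0.1695] 0.84
orange_bin_center [0.4518 0.2436 0.0462] 0.9
blue_bin_center [ 0.5996 -0.0874  0.1201] 0.6
blue_bin_lip [ 0.6862 -0.0698  0.1458] 0.88
rail_mid [ 0.6708 -0.0727  0.1691] 0.57
orange_bin_center [0.4556 0.2458 0.0452] 0.82
blue_bin_center [ 0.6887 -0.0732  0.1455] 0.71
blue_bin_lip [ 0.6917 -0.0728  0.1418] 0.75
rail_mid [ 0.6715 -0.0741  0.1687] 0.96
orange_bin_center [0.451  0.2413 0.0447] 0.91
```

View pics/i.png

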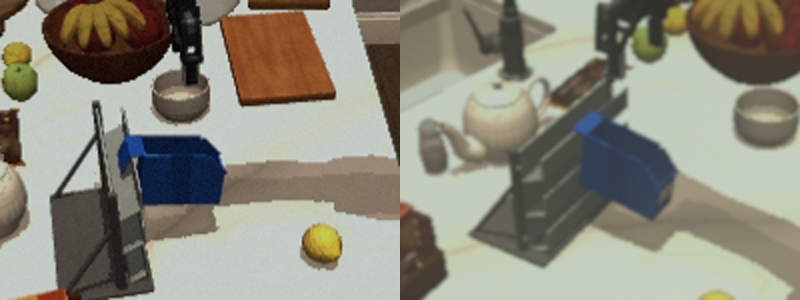

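The bin hangs by itself on the top louver, leaning slightly, and the gripper is clear above it.

```bash
python3 -c "
from workcell import bot
print(bot.job_done())"
```

```text
the job is handed in; nothing more can be done
None
```

The blue bin hangs by its lip near the middle of the top louver, leaning slightly forward, the orange bin stands where it was, and the job is handed in at about 11 s; no verdict came back.

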